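# Tip the orange cassette out of the studio shelf row

## Robot

A 6-joint arm with a two-finger parallel gripper is mounted at the origin on the work surface. World frame = base frame: x ahead of the robot, y to its left, z up, the work surface at z = 0. Lengths are in mm, angles in rad, forces in N, time in s.
With the tool pointing down it reaches from about 275 to 750 mm from the base axis. Payload 10.2 kg.
Tool frame: the origin (TCP) lies at the very end of the fingers, on their centre line; the grasp point (between the pads) lies 19 mm behind it; z points along the fingers, y is the line along which they close (so a half turn about z gives the same grasp; the last joint's range is limited). The gripper opens to 85 mm and grips with 20 to 120 N. Pads are 22 mm wide; open, the fingers measure 114 mm over their backs; the gripper's body (76 mm by 85 mm) begins 54 mm behind the grasp point. The pads swing forward as they close: fully open they stand 13 mm farther back than shut.
Start: joints at [-1.383, 0.313, 1.498, -0, 1.331, -0.223], TCP at [209.643, -481.332, 231.294] pointing down, gripper open.
Joint ranges: [-2.94, 2.94], [-0.97, 2.17], [0.19, 2.56], [-1.23, 4.37], [0.02, 3.11], [-2.88, 2.88]. Speed limits (rad/s): [2.39, 2.39, 3.01, 3.14, 3.14, 3.14].

## Interface

Orientations are given as a unit quaternion [w, x, y, z].
In Python, from workcell import manip gives the robot as it stands.
- The arm moves only by the shell command python3 -m inch 'ROWS' [FORCE]. ROWS is JSON, a list of rows, each a list of 3 entries, a list of its own where there are three numbers: the closure, from 0 (fully open) to 1 (shut), then the shift along the tool's x, y, z in mm, then the turn, a rotation vector about the tool's x, y, z in rad. A call has 1 to 10 rows; each row shifts and turns the commanded pose from where the row before left it, along the tool's axes as they then stand; what a row does not reach is not made up. A row lasts 1/8 s, in which the tool goes at most 62.5 mm and 10.7 degrees, less where a joint would pass 70% of its speed; a pose out of reach is approached as far as the arm can. A call with a gripper value outside its range is refused whole. The fingers move at their own pace and stop on an object; FORCE is the grip in N (left out, the last holds). Time passes only in rows, so rows that do not move let the fingers close. It gives the time, the measured TCP pose, the force, the opening and the grip force at its end, in the units of the state.
- manip.observe(): the state, without advancing time (a new reading comes with each control period).
- manip.grab_frame(name): name is "scene" or "top" or "wrist"; returns a dict with "color" (400x640x3 uint8, red, green, blue), "range_z" (400x640 float32, mm along the optical axis (not along the pixel's ray), 0 where there is no reading), "fov_y" (degrees; the focal length in pixels is half the picture's height over the tangent of half this angle, whatever the lens; pixels are square), "cx", "cy" (the principal point, pixels), "R" (3x3) and "t" (3): a world point X has camera coordinates R X + t. Camera axes: x right, y down, z forward; pixel columns grow to the right and rows downward; lengths in mm; the calibration is good to about 2 mm. A picture is of the moment at which its call begins.
- manip.finish_job(): hands the job in; it is judged then, once.
Trained networks look in a picture, given as the dict that the camera call returned (one of the last four; its "shot" number tells which), for a name from the list of things; names that differ only in an ending like _2 or _b are one class to them, and where a whole thing is asked for, a point or a joint stands for the part that bears it (a point fixed in the world has none). Each returns a list of dicts, best first, with "confidence" (0 to 1); they miss things now and then, are a little off and sometimes report something else, mostly with a low value. They report only what shows in the picture. A call takes as long as a camera call. They do not tell look-alikes from the thing itself.
- manip.outline_of(picture, query): "mask" (400x640 bool, what is visible of it) and "xy" ([column, row] in pixels, amid what is visible of it).
The state is a dict: "time": time; "qpos": joint angles; "qvel": joint speeds; "joint_torque": joint torques, N m; "tool_pos": TCP position; "ee_rot": TCP orientation; "force": force on the tool from outside, world axes, zero at the start; "torque": the same for the moment, N m; "width": opening from 0.0 (shut) to 1.0 (fully open); "gripper_force": force on a finger pad.
Only numpy, scipy, OpenCV 4.12 (cv2) and the standard library are available. Lean on these libraries where they do the work, as an engineer would, in place of code of your own. Each camera call takes 0.05 s, during which the arm holds its last target. There are 200 camera calls.

## Task

Take the orange cassette out of the tightly packed row in the wooden rack: hold it by its grip tab, tip its top towards the robot, away from the metal bar and over the front lip, until it clears the bar, then pull it free. Stand it upright in the middle of the cork mat, set down gently, and let go. Leave the blue and white cassettes undisturbed in their places in the rack.

Things in the scene. Friction and masses are not known exactly. Their poses are not given: they have to be found in the camera images.
- orange_cassette: The wanted orange plastic box, 100 (x) x 38 (y) x 110 (z) mm, 0.25 to 0.5 kg. Upright grip tab on top, same colour: 30 (x) x 14 (y) mm, 110 to 150 mm above the underside, its centre 25 mm towards -x of the box centre. Origin: centre of the underside, z up; -x is the front (white card), roughly towards the robot. Starts in any of 3 places of a fixed rack, in line with it (rack: see next two).
- blue_cassette: Same box in blue, to be left. Origin and axes alike. Rack: 3 boxes side by side, 40 mm pitch along y, 2 mm gaps, between fixed wooden end blocks as tall as the boxes, 40 mm wide. Rack floor 10 mm above the table. Plywood front lip 32 mm high above that floor, 8 mm thick, 2 to 5 mm before the boxes: tip a box about the lip's top inner edge, top to -x; its foot slides back, the back is open.
- white_cassette: Same box in white, to be left. Origin and axes alike. Rack, continued: a fixed metal bar, 14 mm high, runs along y 22 mm above the box tops, over their rear 15 to 18 mm; so a box rises straight only 22 mm, too little to pass the lip. Tipped 13 degrees its top rear edge is out in front of the bar; at 25 degrees it draws out along its own z with over 15 mm to spare at the bar.
- cork_mat: Square brown cork mat, 150 x 150 x 5 mm, fixed on the table to the robot's right of the rack. Origin: centre of the underside, z up; its top is 5 mm above the origin.
Not all that is in view belongs to the job. Of the things shaped like the cork_mat, the brown one is meant.

How it is judged:
By the outcome, as a careful person would: the job done as asked, in the order asked, and still so for the second after the job is handed in, with the robot touching nothing.
It also fails if it takes over 42 s, if anything falls off the work surface, if the arm or the gripper's body presses on something with over 40 N, if the wrist force passes 120 N, or if a joint passes its speed limit or range.

## Working session

There is one attempt and no reset: what is moved stays moved. The work goes in short steps, Python scripts to look and compute and a shell command to move; the robot and the scene stay as the last step left them, time stands still between calls to the robot, and variables do not carry over. Pictures are saved under pics/ and viewed, at most 10 in all, crops included, and the job is handed in when it is done.

```bash
mkdir -p pics; ls
cat > h.py <<'E'
import numpy as np, cv2
from workcell import manip
from scipy.spatial.transform import Rotation as Rn
def pts(p):
    h,w=p["range_z"].shape; f=h/2/np.tan(np.radians(p["fov_y"])/2)
    u,v=np.meshgrid(np.arange(w),np.arange(h)); z=p["range_z"]
    c=np.stack([(u-p["cx"])/f*z,(v-p["cy"])/f*z,z],-1)
    return (c-np.array(p["t"]))@np.array(p["R"])
def save(p,n,crop=None,s=1):
    im=p["color"][...,::-1]
    if crop: a,b,c,d=crop; im=im[b:d,a:c]
    cv2.imwrite("pics/"+n,cv2.resize(im,None,fx=s,fy=s,interpolation=cv2.INTER_CUBIC))
E
python3 - <<'E'
from h import *
ims=[]
for n in ["scene","top"]:
    p=manip.grab_frame(n); P=pts(p); ims.append(p["color"][...,::-1])
    for q in ["orange_cassette","blue_cassette","white_cassette","cork_mat"]:
        for r in manip.outline_of(p,q)[:3]:
            m=r["mask"]&(p["range_z"]>0); X=P[m]
            print(n,q,round(r["confidence"],2),np.round(r["xy"]),m.sum(),np.percentile(X,[2,50,98],axis=0).round().tolist() if m.sum() else '')
cv2.imwrite("pics/a.png",cv2.resize(np.vstack(ims),(480,600)))
cv2.imwrite("pics/top.png",ims[1]);cv2.imwrite("pics/scene.png",ims[0])
print(manip.observe())
E
```

```text
pics
scene orange_cassette 0.76 [435. 237.] 1141 [[538.0, 93.0, 18.0], [622.0, 114.0, 117.0], [629.0, 137.0, 160.0]]
scene blue_cassette 0.93 [473. 247.] 1234 [[547.0, 172.0, 16.0], [632.0, 192.0, 117.0], [640.0, 213.0, 160.0]]
scene white_cassette 0.59 [455. 239.] 1110 [[542.0, 133.0, 20.0], [627.0, 153.0, 117.0], [634.0, 174.0, 160.0]]
scene cork_mat 0.97 [246. 161.] 2076 [[212.0, -396.0, 2.0], [289.0, -324.0, 5.0], [356.0, -251.0, 8.0]]
scene cork_mat 0.84 [365. 186.] 2417 [[292.0, -87.0, 1.0], [374.0, -10.0, 5.0], [447.0, 66.0, 8.0]]
scene cork_mat 0.82 [174. 278.] 4332 [[582.0, -515.0, 2.0], [667.0, -433.0, 5.0], [743.0, -354.0, 8.0]]
top orange_cassette 0.67 [202. 155.] 834 [[527.0, 95.0, 109.0], [566.0, 114.0, 120.0], [612.0, 134.0, 161.0]]
top blue_cassette 0.94 [163. 146.] 885 [[538.0, 175.0, 90.0], [576.0, 193.0, 120.0], [624.0, 216.0, 161.0]]
top white_cassette 0.66 [183. 156.] 916 [[531.0, 135.0, 70.0], [571.0, 154.0, 120.0], [618.0, 177.0, 161.0]]
top cork_mat 0.95 [404. 276.] 4077 [[211.0, -396.0, 1.0], [282.0, -324.0, 4.0], [355.0, -252.0, 8.0]]
top cork_mat 0.86 [273.
[... 195 characters left out ...]
s': array([-1.38344872e+00,  3.12910589e-01,  1.49778050e+00,  2.13857413e-06,
        1.33100752e+00, -2.23419789e-01]), 'qvel': array([ 1.91038818e-04, -2.72555323e-04,  6.01831205e-04,  6.97224019e-04,
       -4.66317828e-04,  5.03966906e-05]), 'joint_torque': array([-9.14673547e-04, -4.11930943e+01, -2.59763968e+01, -1.48066074e-04,
        8.07351898e-04, -1.62154612e-05]), 'tool_pos': array([ 209.6141789 , -481.3102703 ,  231.25841831]), 'ee_rot': array([-5.29497184e-05,  9.78982854e-01,  2.03942561e-01,  1.99395775e-06]), 'force': array([ 0.55076644, -0.02874962, -0.1361483 ]), 'torque': array([ 0.00266488, -0.05307749,  0.03016085]), 'gripper_force': 0.0, 'width': 0.9984272577775994}
```

View pics/top.png

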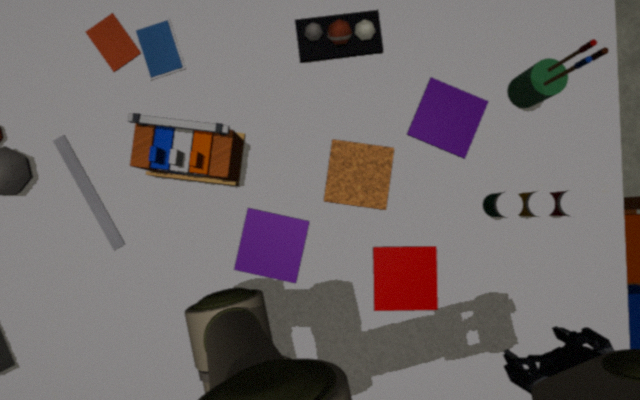

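View pics/scene.png

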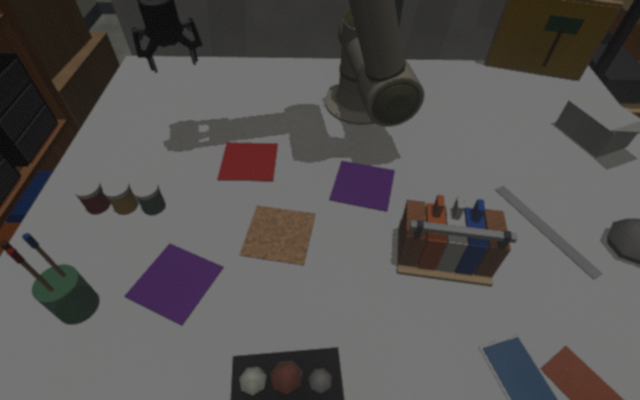

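The top picture shows the rack, with its cassettes blue (160,148), white (181,155) and orange (201,155). The cork mat is at (360,174).

- **Could be taken for the orange cassette:** the orange-red card (112,42), the wood end blocks (143,145) and (225,158), and the orange ball (341,32). I choose the tabbed box at (201,155).
- **Could be taken for the cork mat:** red (405,278), purple (272,245) and purple (448,117). I choose the brown one at (360,174).

Run:
```python
from h import *
for n in ["top","scene"]:
    p=manip.grab_frame(n); P=pts(p); ok=p["range_z"]>0
    if n=="top": save(p,"crop.png",(110,100,410,225),2.5)
    for q in ["orange_cassette","white_cassette","blue_cassette"]:
        m=max((r for r in manip.outline_of(p,q)),key=lambda r:r["confidence"])["mask"]&ok
        X=P[m]; T=X[X[:,2]>152]; B=X[(X[:,2]>114)&(X[:,2]<126)]
        print(n,q,'tab',len(T),T.mean(0).round(1),'top',len(B),B.mean(0).round(1), cv2.minAreaRect(B[:,:2].astype(np.float32)))
    for r in manip.outline_of(p,"cork_mat"):
        m=r["mask"]&ok; X=P[m]; c=p["color"][m].mean(0)
        print(n,r["confidence"],c.round(),cv2.minAreaRect(X[(X[:,2]>2)&(X[:,2]<10),:2].astype(np.float32)))
```

```text
top orange_cassette tab 122 [552.1 119.2 158.9] top 640 [574.1 113.7 119.5] ((569.9083251953125, 118.38973236083984), (46.58427429199219, 92.24574279785156), 86.91802978515625)
top white_cassette tab 115 [556.6 157.9 159. ] top 596 [580.  153.6 119.8] ((576.4208984375, 156.56121826171875), (38.1305046081543, 88.46490478515625), 82.3920669555664)
top blue_cassette tab 130 [563.5 197.2 158.8] top 612 [586.6 193.3 119.7] ((581.8492431640625, 196.31558227539062), (40.29078674316406, 87.97691345214844), 83.74510192871094)
top 0.93 [139.   8.   6.] ((282.30126953125, -324.20562744140625), (149.12628173828125, 149.50921630859375), 0.04390517249703407)
top 0.79 [72. 28. 99.] ((660.5341186523438, -434.74224853515625), (150.7166748046875, 150.2476348876953), 65.87804412841797)
top 0.75 [123.  83.  43.] ((529.9249267578125, -221.43521118164062), (149.411376953125, 149.8184051513672), 80.89837646484375)
top 0.66 [ 86.  38. 113.] ((367.1116943359375, -11.865806579589844), (150.86886596679688, 149.57150268554688), 75.85482788085938)
scene orange_cassette tab 83 [557.  119.5 158.4] top 418 [584.  1
[... 382 characters left out ...]
97.228759765625), (37.958438873291016, 102.65563201904297), 77.76228332519531)
scene 0.97 [64. 42. 79.] ((367.2376708984375, -11.278709411621094), (150.11788940429688, 151.93313598632812), 76.36660766601562)
scene 0.87 [100.  79.  60.] ((530.1806030273438, -221.11318969726562), (149.3896484375, 150.62841796875), 80.79248809814453)
scene 0.8 [64. 41. 80.] ((660.2996826171875, -435.8459777832031), (153.5177764892578, 150.89727783203125), 65.97802734375)
scene 0.73 [99. 39. 39.] ((283.81854248046875, -323.9366455078125), (150.50111389160156, 155.39599609375), 89.69158172607422)
scene 0.39 [71. 45. 34.] ((526.9456176757812, 136.3072052001953), (2.138784408569336, 203.1902313232422), 74.26171875)
```

View pics/crop.png

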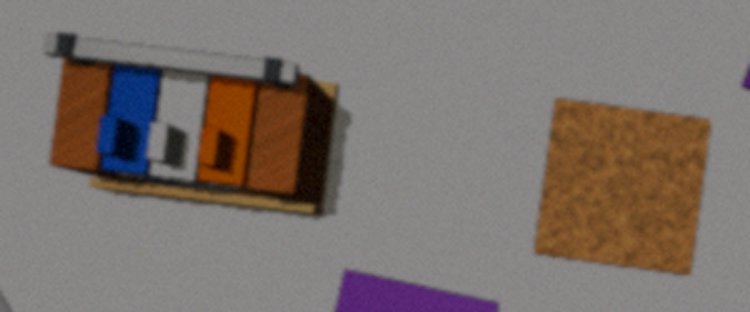

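The crop confirms both choices. The orange tabbed box sits at the right-hand end of the row at (225,135), next to the wood block. The cork mat is at (622,185). I'll write a row planner and go above the tab.

```bash
cat >> h.py <<'E'
def down(yaw,tilt=0):  # tool x along yaw, z down; tilt = box top towards -x
    return Rn.from_euler('z',yaw)*Rn.from_euler('x',np.pi)*Rn.from_euler('y',tilt)
def cur():
    s=manip.observe(); w,x,y,z=s["ee_rot"]; return np.array(s["tool_pos"]),Rn.from_quat([x,y,z,w])
def rows(way,p=None,R=None):
    # way: list of (pos,Rot); one row each, shift in tool axes before turn
    if p is None: p,R=cur()
    for q,S in way:
        d=R.inv().apply(np.array(q)-p); t=(R.inv()*S).as_rotvec()
        print(d.round(1).tolist(),t.round(3).tolist()); p=R.apply(d.round(1))+p; R=R*Rn.from_rotvec(t.round(3))
    return p,R
def line(q,yaw1,n,p=None,R=None,tilt=0):
    from scipy.spatial.transform import Slerp
    if p is None: p,R=cur()
    S=Slerp([0,1],Rn.concatenate([R,down(yaw1,tilt)]))
    return rows([(p+(np.array(q)-p)*k/n,S(k/n)) for k in range(1,n+1)],p,R)
E
python3 -c "
from h import *
line([554,119,250],-0.141,16)"
```

```text
[34.7, -25.8, -1.2] [-0.0, -0.0, 0.034]
[33.8, -27.0, -1.1] [-0.0, -0.0, 0.035]
[32.9, -28.1, -1.2] [-0.0, -0.0, 0.034]
[31.9, -29.2, -1.2] [-0.0, -0.0, 0.035]
[30.8, -30.4, -1.1] [-0.0, -0.0, 0.034]
[29.8, -31.3, -1.2] [-0.0, -0.0, 0.035]
[28.7, -32.4, -1.2] [-0.0, -0.0, 0.034]
[27.5, -33.4, -1.1] [-0.0, -0.0, 0.035]
[26.4, -34.3, -1.2] [-0.0, -0.0, 0.034]
[25.2, -35.1, -1.2] [-0.0, -0.0, 0.035]
[23.9, -36.0, -1.1] [-0.0, -0.0, 0.034]
[22.7, -36.9, -1.2] [-0.0, -0.0, 0.035]
[21.4, -37.5, -1.2] [-0.0, -0.0, 0.034]
[20.1, -38.3, -1.1] [-0.0, -0.0, 0.035]
[18.8, -39.0, -1.2] [-0.0, -0.0, 0.034]
[17.4, -39.6, -1.2] [-0.0, -0.0, 0.035]
```

```bash
python3 -m inch '[[0,[35,-26,-1],[0,0,0.035]],[0,[34,-27,-1],[0,0,0.035]],[0,[33,-28,-1],[0,0,0.035]],[0,[32,-29,-1],[0,0,0.035]],[0,[31,-30,-1],[0,0,0.035]],[0,[30,-31,-1],[0,0,0.035]],[0,[29,-32,-1],[0,0,0.035]],[0,[28,-33,-1],[0,0,0.035]]]'
python3 -m inch '[[0,[26,-34,-1],[0,0,0.034]],[0,[25,-35,-1],[0,0,0.034]],[0,[24,-36,-1],[0,0,0.034]],[0,[23,-37,-1],[0,0,0.034]],[0.3,[21,-38,-1],[0,0,0.034]],[0.65,[20,-38,-1],[0,0,0.034]],[0.65,[19,-39,-1],[0,0,0.034]],[0.65,[17,-39,-1],[0,0,0.034]],[0.65,[0,0,0],[0,0,0]]]'
python3 - <<'E'
from h import *
s=manip.observe(); print(s["time"],s["tool_pos"],s["width"],s["qpos"])
p=manip.grab_frame("wrist"); P=pts(p); ok=p["range_z"]>0; save(p,"w1.png")
for q in ["orange_cassette","white_cassette","blue_cassette"]:
    for r in manip.outline_of(p,q)[:2]:
        m=r["mask"]&ok; X=P[m]; T=X[(X[:,2]>153)&(X[:,2]<167)]; B=X[(X[:,2]>114)&(X[:,2]<126)]
        print(q,r["confidence"],r["xy"],len(T),len(B))
        for Y in (T,B):
            if len(Y)>20: print('   ',Y.mean(0).round(1),cv2.minAreaRect(Y[:,:2].astype(np.float32)))
E
```

```text
time: 2.0
tool_pos: [385.1, -181.3, 239.5]
ee_rot: [0.0, 0.998, 0.065, 0.0]
force: [-0.2, 0.7, 0.3]
width: 1.002
gripper_force: 0.0
time: 3.12
tool_pos: [557.1, 118.4, 246.8]
ee_rot: [-0.0, 0.998, -0.069, -0.0]
force: [-0.4, -0.1, 0.4]
width: 0.348
gripper_force: 0.0
3.125 [557.07973937 118.44911654 246.75551545] 0.3478301339902064 [3.72725096e-03 4.02080301e-01 1.33211183e+00 2.85502432e-04
 1.40779364e+00 1.71295765e+00]
orange_cassette 0.9 [309.2, 181.8] 732 3497
    [552.8 121.9 159.4] ((551.824951171875, 122.19695281982422), (13.455836296081543, 29.375370025634766), 82.19717407226562)
    [574.7 118.7 119.6] ((575.9589233398438, 118.62115478515625), (38.11177444458008, 99.6757583618164), 82.08240509033203)
white_cassette 0.82 [266.6, 182.1] 744 3219
    [557.8 160.7 159.3] ((557.0368041992188, 161.5440673828125), (14.275749206542969, 28.41383934020996), 82.15910339355469)
    [580.3 156.3 119.7] ((571.8828125, 158.5971221923828), (39.869606018066406, 80.33246612548828), 81.88874816894531)
blue_cassette 0.69 [214.2, 186.8] 808 3223
    [563.1 199.7 159.1] ((562.188232421875, 200.80227661132812), (14.072020530700684, 29.787343978881836), 81.79071807861328)
    [586.2 194.4 119.8] ((577.4795532226562, 198.88363647460938), (38.15357208251953, 80.1689453125), 81.9953842163086)
```

View pics/w1.png

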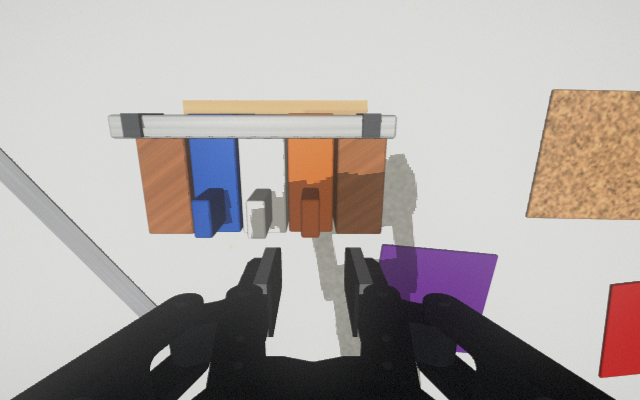

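Wrist view: the orange tab is at (310,212), free on both sides, with the bar at row 125. The tab measures about (553,121,160) with yaw -0.138, and its size fits the description. I'll align, go down and grip.

```bash
python3 -m inch '[[0.65,[-4.4,-2,10],[0,0,0]],[0.65,[0,0,25],[0,0,0]],[0.65,[0,0,25],[0,0,0]],[0.65,[0,0,25],[0,0,0]],[0.65,[0,0,20],[0,0,0]],[0.65,[0,0,14],[0,0,0]],[0.65,[0,0,0],[0,0,0]]]' 40
python3 -m inch '[[0.8,[0,0,0],[0,0,0]],[0.9,[0,0,0],[0,0,0]],[1,[0,0,0],[0,0,0]],[1,[0,0,0],[0,0,0]],[1,[0,0,0],[0,0,0]]]' 40
python3 - <<'E'
from h import *
p=manip.grab_frame("wrist"); P=pts(p); ok=p["range_z"]>0; save(p,"w2.png")
E
```

```text
time: 4.2
tool_pos: [551.9, 118.8, 127.5]
ee_rot: [0.0, 0.997, -0.071, -0.001]
force: [-0.1, -0.6, 0.8]
width: 0.353
gripper_force: 0.0
time: 4.82
tool_pos: [552.7, 119.1, 129.0]
ee_rot: [-0.0, 0.998, -0.071, 0.0]
force: [-2.3, 0.1, 6.2]
width: 0.158
gripper_force: 44.2
```

View pics/w2.png

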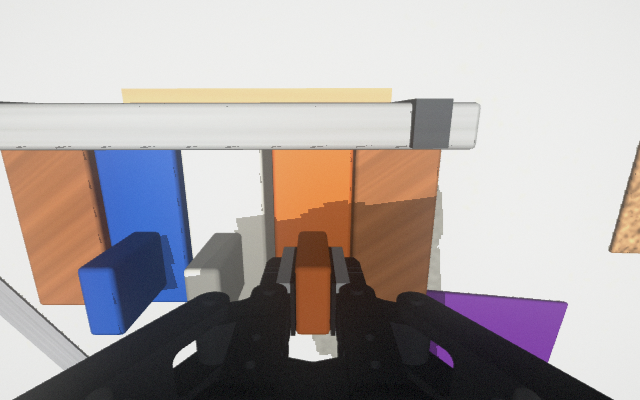

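The grip shows the tab centred between the pads at (313,285), with hardly any side force. I'll raise the grip force and ease the box forward to feel for the lip.

```bash
python3 -m inch '[[1,[0,0,0],[0,0,0]],[1,[0,0,0],[0,0,0]],[1,[-1,0,0],[0,0,0]],[1,[0,0,0],[0,0,0]]]' 90
python3 -m inch '[[1,[-1,0,0],[0,0,0]],[1,[0,0,0],[0,0,0]]]'
python3 -m inch '[[1,[-1,0,0],[0,0,0]],[1,[0,0,0],[0,0,0]]]'
```

```text
time: 5.38
tool_pos: [552.4, 119.1, 129.1]
ee_rot: [-0.0, 0.998, -0.071, 0.001]
force: [3.1, -0.3, 5.2]
width: 0.146
gripper_force: 87.8
time: 5.62
tool_pos: [551.8, 119.2, 129.2]
ee_rot: [-0.0, 0.998, -0.071, 0.002]
force: [3.2, -0.3, 5.3]
width: 0.15
gripper_force: 87.8
time: 5.88
tool_pos: [551.0, 119.3, 129.2]
ee_rot: [-0.0, 0.998, -0.071, 0.002]
force: [5.2, 0.8, 5.7]
width: 0.149
gripper_force: 87.9
```

```bash
python3 -m inch '[[1,[-3.1,0,-0.9],[0,0.035,0]],[1,[-3.1,0,-0.9],[0,0.035,0]],[1,[0,0,0],[0,0,0]]]'
python3 -m inch '[[1,[-3.1,0,-0.9],[0,0.035,0]],[1,[-3.1,0,-0.9],[0,0.035,0]],[1,[0,0,0],[0,0,0]]]'
```

```text
time: 6.25
tool_pos: [543.5, 120.4, 130.5]
ee_rot: [0.002, 0.997, -0.07, 0.036]
force: [3.1, -0.0, 3.8]
width: 0.146
gripper_force: 87.9
time: 6.62
tool_pos: [536.9, 121.3, 131.3]
ee_rot: [0.005, 0.995, -0.07, 0.07]
force: [0.8, -0.2, 4.0]
width: 0.152
gripper_force: 87.8
```

```bash
python3 -m inch '[[1,[-3.1,0,-0.9],[0,0.035,0]],[1,[-3.1,0,-0.9],[0,0.035,0]],[1,[0,0,0],[0,0,0]]]'
python3 -m inch '[[1,[-3.1,0,-0.9],[0,0.035,0]],[1,[-3.1,0,-0.9],[0,0.035,0]],[1,[0,0,0],[0,0,0]]]'
python3 - <<'E'
from h import *
p=manip.grab_frame("scene"); save(p,"s2.png",(370,170,550,300),4)
E
```

```text
time: 7.0
tool_pos: [530.5, 122.1, 131.8]
ee_rot: [0.007, 0.992, -0.07, 0.104]
force: [1.8, 1.2, 0.2]
width: 0.15
gripper_force: 87.6
time: 7.38
tool_pos: [524.2, 122.9, 131.8]
ee_rot: [0.01, 0.988, -0.07, 0.138]
force: [3.2, -1.0, -5.7]
width: 0.149
gripper_force: 87.6
```

View pics/s2.png

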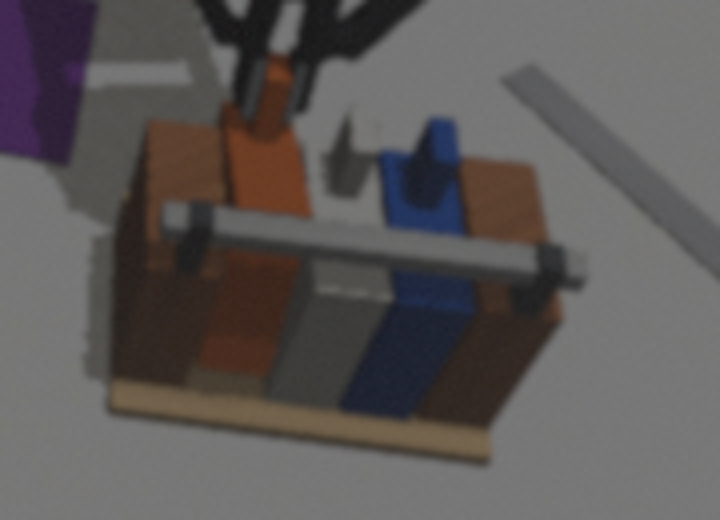

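The orange box (250,170 at its top) is tipped about 16° and its top rear edge is passing the bar. The white and blue boxes haven't moved. I'll tip on to about 26°.

```bash
python3 -m inch '[[1,[-3.1,0,-0.9],[0,0.035,0]],[1,[-3.1,0,-0.9],[0,0.035,0]],[1,[-3.1,0,-0.9],[0,0.035,0]],[1,[0,0,0],[0,0,0]]]'
python3 -m inch '[[1,[-3.1,0,-0.9],[0,0.035,0]],[1,[-3.1,0,-0.9],[0,0.035,0]],[1,[0,0,0],[0,0,0]]]'
python3 - <<'E'
from h import *
p=manip.grab_frame("scene"); save(p,"s3.png",(370,170,550,300),4); s=manip.observe(); print(s["qpos"].round(2),s["torque"].round(2))
E
```

```text
time: 7.92
tool_pos: [514.8, 124.3, 131.7]
ee_rot: [0.014, 0.979, -0.069, 0.19]
force: [3.4, -1.0, -5.2]
width: 0.148
gripper_force: 87.7
time: 8.3
tool_pos: [508.5, 125.1, 131.2]
ee_rot: [0.016, 0.972, -0.069, 0.224]
force: [2.9, -0.4, -3.1]
width: 0.143
gripper_force: 87.8
[ 0.06  0.25  1.95 -0.18  0.5   1.92] [-0.12  0.05 -0.06]
```

View pics/s3.png

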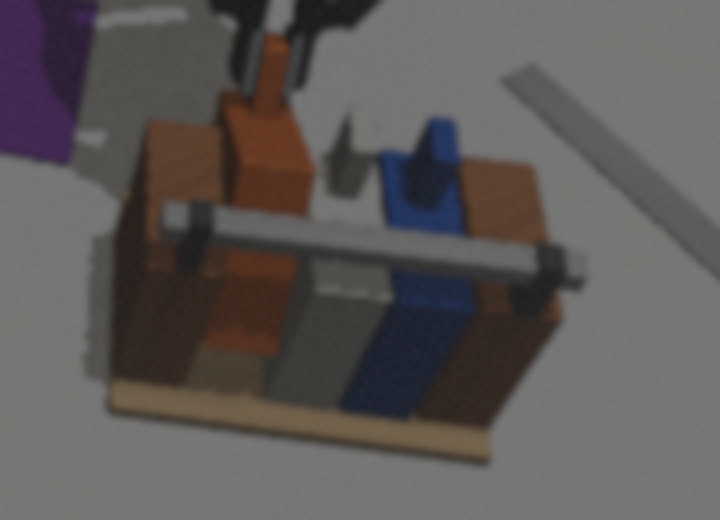

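The top rear edge is at (268,175), well in front of the bar. I'll draw the box out along its own z.

```bash
python3 -m inch '[[1,[0,0,-6],[0,0,0]],[1,[0,0,-8],[0,0,0]],[1,[0,0,-10],[0,0,0]],[1,[0,0,-10],[0,0,0]]]'
python3 -m inch '[[1,[0,0,-14],[0,0,0]],[1,[0,0,-16],[0,0,0]],[1,[0,0,-18],[0,0,0]],[1,[0,0,-18],[0,0,0]],[1,[0,0,-18],[0,0,0]],[1,[0,0,-18],[0,0,0]],[1,[0,0,-18],[0,0,0]],[1,[0,0,-10],[0,0,0]],[1,[0,0,0],[0,0,0]]]'
python3 - <<'E'
from h import *
p,R=cur(); print(R.as_euler('ZYX'), manip.observe()["qpos"].round(2))
# upright in place, then above mat
p,R=line(p+[0,0,20],-0.14,4,p,R)
b=np.array([530,-221,0.])  # mat centre; mat yaw ~ -0.16
y=-0.16; q=b-25*np.array([np.cos(y),np.sin(y),0])+[0,0,180]
print('goto',q); line(q,y,10,p,R)
E
```

```text
time: 8.85
tool_pos: [493.1, 127.5, 162.5]
ee_rot: [0.016, 0.972, -0.069, 0.225]
force: [0.3, 0.7, -4.6]
width: 0.152
gripper_force: 88.3
time: 9.98
tool_pos: [436.8, 135.5, 279.1]
ee_rot: [0.016, 0.972, -0.069, 0.225]
force: [0.7, -0.3, -3.8]
width: 0.148
gripper_force: 88.2
[-0.14114118 -0.45561872 -3.14126465] [ 0.1  -0.09  1.89 -0.14  0.9   1.88]
[2.2, -0.0, -4.5] [-0.0, -0.114, -0.0]
[1.7, -0.0, -4.7] [-0.0, -0.114, -0.001]
[1.1, -0.0, -4.9] [-0.0, -0.114, 0.0]
[0.6, -0.0, -4.9] [-0.0, -0.114, -0.0]
goto [ 505.31931792 -217.01704483  180.        ]
[11.7, 34.0, 11.9] [-0.0, 0.0, 0.002]
[11.8, 33.9, 11.9] [-0.0, 0.0, 0.002]
[11.8, 33.9, 11.9] [-0.0, 0.0, 0.002]
[11.9, 33.9, 11.9] [-0.0, 0.0, 0.002]
[12.0, 33.8, 11.9] [-0.0, 0.0, 0.002]
[12.1, 33.9, 11.9] [-0.0, 0.0, 0.002]
[12.1, 33.8, 11.9] [-0.0, 0.0, 0.002]
[12.1, 33.8, 11.9] [-0.0, 0.0, 0.002]
[12.3, 33.7, 11.9] [-0.0, 0.0, 0.002]
[12.3, 33.8, 11.9] [-0.0, 0.0, 0.002]
```

```bash
python3 -m inch '[[1,[2.2,0,-4.5],[0,-0.114,0]],[1,[1.7,0,-4.7],[0,-0.114,0]],[1,[1.1,0,-4.9],[0,-0.114,0]],[1,[0.6,0,-5],[0,-0.114,0]],[1,[6,18,0],[0,0,0.002]],[1,[12,34,0],[0,0,0.002]],[1,[12,34,0],[0,0,0.002]],[1,[12,34,0],[0,0,0.002]],[1,[12,34,10],[0,0,0.002]],[1,[12,34,20],[0,0,0.002]]]'
python3 -m inch '[[1,[12,34,20],[0,0,0.002]],[1,[12,34,20],[0,0,0.002]],[1,[12,34,20],[0,0,0.002]],[1,[12,34,20],[0,0,0.002]],[1,[6,18,10],[0,0,0.002]],[1,[0,0,0],[0,0,0]],[1,[0,0,0],[0,0,0]]]'
python3 - <<'E'
from h import *
p0,R0=cur(); print(p0,R0.as_euler('ZYX').round(3))
for n in ["top","scene"]:
    p=manip.grab_frame(n); P=pts(p); ok=p["range_z"]>0
    if n=="scene": save(p,"s4.png",(190,80,490,300),2.6)
    for r in manip.outline_of(p,"orange_cassette")[:2]:
        X=P[r["mask"]&ok]; print(n,r["confidence"],np.round(r["xy"]),len(X),np.percentile(X,[2,50,98],axis=0).round().tolist())
    for r in manip.outline_of(p,"cork_mat"):
        m=r["mask"]&ok; X=P[m]; print(p["color"][m].mean(0).round(),X.mean(0).round(),cv2.minAreaRect(X[(X[:,2]>2)&(X[:,2]<10),:2].astype(np.float32)))
E
```

```text
time: 11.22
tool_pos: [475.4, -61.7, 268.0]
ee_rot: [0.0, 0.997, -0.077, 0.0]
force: [0.5, -0.1, -3.8]
width: 0.149
gripper_force: 88.7
time: 12.1
tool_pos: [504.3, -220.0, 179.0]
ee_rot: [-0.0, 0.997, -0.081, -0.0]
force: [0.6, 0.2, -4.5]
width: 0.153
gripper_force: 88.7
[ 504.3037527  -219.98019181  179.03505058] [-0.163  0.    -3.142]
top 0.6 [362. 190.] 181 [[476.0, -229.0, 4.0], [486.0, -204.0, 156.0], [506.0, -188.0, 318.0]]
[ 74.  27. 103.] [ 665. -439.    4.] ((662.2025146484375, -435.7588806152344), (149.69073486328125, 146.83282470703125), 65.81585693359375)
[143.   9.   7.] [ 269. -336.    6.] ((282.5684814453125, -324.49310302734375), (149.1287841796875, 150.43634033203125), 88.70123291015625)
[ 88.  39. 116.] [380.   7.   6.] ((369.5195617675781, -3.1134033203125), (131.99900817871094, 149.6599578857422), 76.16436004638672)
[97. 65. 35.] [ 523. -213.   10.] ((520.901123046875, -211.1666259765625), (200.9345703125, 64.65449523925781), 38.5281867980957)
scene 0.64 [272. 202.] 1527 [[496.0, -247.0, 69.0], [558.0, -221.0, 154.0], [580.0, -199.0, 210.0]]
[98. 78. 60.] [ 546. -213.    5.] ((529.4955444335938, -220.13873291015625), (148.9582061767578, 151.2114715576172), 81.2093505859375)
[69. 45. 85.] [372. -11.   5.] ((367.02825927734375, -10.699813842773438), (150.9015350341797, 151.4110107421875), 76.21503448486328)
[69. 44. 86.] [ 666. -434.    5.] ((661.0615234375, -434.325439453125), (149.60452270507812, 150.781494140625), 65.774658203125)
[105.  40.  39.] [ 303. -345.    6.] ((282.51593017578125, -331.0650939941406), (135.44357299804688, 152.61529541015625), 88.6195297241211)
```

View pics/s4.png

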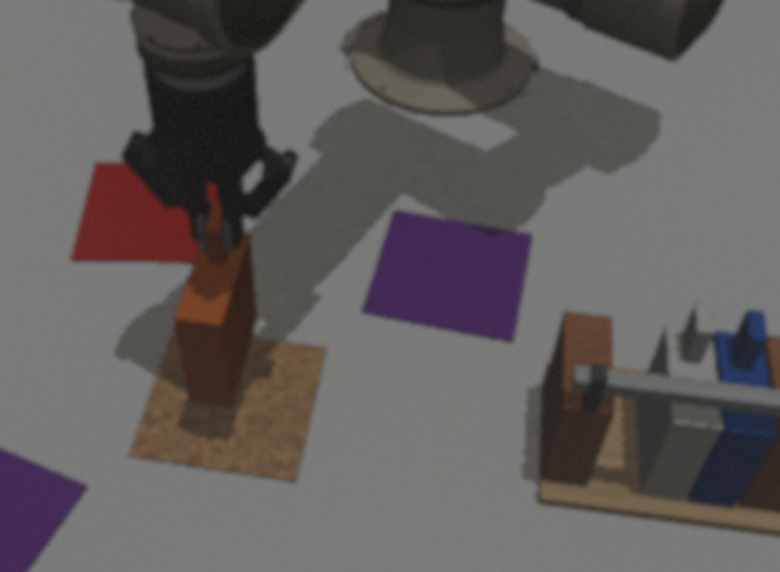

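The orange box is upright over the cork mat (230,410), and the white and blue boxes stand in place in the rack. Before lowering it I'll check its tilt in the grip.

Run:
```python
from h import *
p=manip.grab_frame("scene"); P=pts(p); ok=p["range_z"]>0
r=manip.outline_of(p,"orange_cassette")[0]
X=P[cv2.erode(r["mask"].astype(np.uint8),np.ones((3,3)))>0]
ex=np.array([np.cos(-.163),np.sin(-.163)]); ey=np.array([-ex[1],ex[0]])
u=(X[:,:2]-[504.3,-220])@ex; v=(X[:,:2]-[504.3,-220])@ey; z=X[:,2]
f=(z<160)&(z>70)&(u>55); print('rear',f.sum(),np.median(u[f]),np.polyfit(z[f],u[f],1), 'v',np.percentile(v[f],[3,97]))
t=(z>162)&(z<182)&(u<65); print('top',t.sum(),np.median(z[t]),np.polyfit(u[t],z[t],1))
```

```text
rear 488 73.55907718749077 [1.48516502e-03 7.19699858e+01] v [-13.57859871  19.40556822]
top 428 169.7200050318623 [-1.89667916e-02  1.70473309e+02]
```

```bash
python3 -m inch '[[1,[2,-2.4,6],[0,0,0]],[1,[0,0,12],[0,0,0]],[1,[0,0,12],[0,0,0]],[1,[0,0,10],[0,0,0]],[1,[0,0,6],[0,0,0]],[1,[0,0,3],[0,0,0]],[1,[0,0,1],[0,0,0]],[1,[0,0,0],[0,0,0]],[1,[0,0,0],[0,0,0]]]'
python3 -m inch '[[1,[0,0,1],[0,0,0]],[1,[0,0,1],[0,0,0]],[1,[0,0,1],[0,0,0]],[1,[0,0,0],[0,0,0]]]'
```

```text
time: 13.62
tool_pos: [506.6, -218.8, 128.8]
ee_rot: [0.0, 0.997, -0.082, -0.0]
force: [-0.2, -0.5, -3.9]
width: 0.149
gripper_force: 88.7
time: 14.12
tool_pos: [506.4, -218.7, 125.5]
ee_rot: [-0.0, 0.997, -0.082, -0.001]
force: [-0.4, 0.0, -3.6]
width: 0.15
gripper_force: 88.7
```

```bash
python3 -m inch '[[1,[0,0,0.8],[0,0,0]],[1,[0,0,0.3],[0,0,0]],[1,[0,0,0],[0,0,0]]]'
python3 -m inch '[[1,[0,0,0.4],[0,0,0]],[1,[0,0,0.4],[0,0,0]],[1,[0,0,0],[0,0,0]]]'
```

```text
time: 14.5
tool_pos: [506.4, -218.7, 124.5]
ee_rot: [-0.0, 0.997, -0.082, -0.0]
force: [0.1, -0.1, -3.6]
width: 0.144
gripper_force: 88.7
time: 14.88
tool_pos: [506.4, -218.7, 124.3]
ee_rot: [0.0, 0.997, -0.081, -0.0]
force: [-4.2, 1.4, 6.5]
width: 0.148
gripper_force: 89.8
```

It has touched down. I'll ease the grip, open and back away straight up.

```bash
python3 -m inch '[[1,[0,0,-0.3],[0,0,0]],[1,[0,0,0],[0,0,0]],[1,[0,0,0],[0,0,0]]]' 20
python3 -m inch '[[0.8,[0,0,0],[0,0,0]],[0.7,[0,0,0],[0,0,0]],[0.6,[0,0,0],[0,0,0]],[0.6,[0,0,0],[0,0,0]]]'
python3 -m inch '[[0.6,[0,0,-5],[0,0,0]],[0.6,[0,0,-12],[0,0,0]],[0.6,[0,0,-25],[0,0,0]],[0.6,[0,0,-30],[0,0,0]],[0.6,[0,0,-30],[0,0,0]],[0.6,[0,0,-20],[0,0,0]],[0.6,[-40,0,0],[0,0,0]],[0.6,[-50,0,0],[0,0,0]],[0.6,[-40,0,0],[0,0,0]],[0.6,[0,0,0],[0,0,0]]]'
python3 - <<'E'
from h import *
p=manip.grab_frame("scene"); save(p,"s5.png",(190,80,540,300),2.2); P=pts(p); ok=p["range_z"]>0
for q in ["orange_cassette","white_cassette","blue_cassette"]:
    X=P[manip.outline_of(p,q)[0]["mask"]&ok]
    T=X[(X[:,2]>152)&(X[:,2]<166)]; B=X[(X[:,2]>108)&(X[:,2]<126)]
    print(q,len(T),T.mean(0).round(1) if len(T) else '',B.mean(0).round(1),cv2.minAreaRect(B[:,:2].astype(np.float32)))
E
```

```text
time: 15.25
tool_pos: [506.4, -218.7, 124.3]
ee_rot: [0.0, 0.997, -0.081, -0.0]
force: [-4.5, 1.6, 4.9]
width: 0.146
gripper_force: 89.8
time: 15.75
tool_pos: [506.5, -218.7, 123.9]
ee_rot: [-0.0, 0.997, -0.082, -0.0]
force: [-0.1, -1.5, -0.3]
width: 0.397
gripper_force: 0.0
time: 17.0
tool_pos: [377.0, -197.3, 247.4]
ee_rot: [0.001, 0.997, -0.082, 0.0]
force: [0.1, -0.6, -0.3]
width: 0.401
gripper_force: 0.0
orange_cassette 68 [ 507.9 -217.   154.6] [ 540.9 -221.6  114.8] ((531.0917358398438, -221.75440979003906), (37.90273666381836, 101.74224090576172), 80.86018371582031)
white_cassette 99 [562.6 158.6 158.1] [590.6 152.8 118.4] ((582.8779907226562, 158.38339233398438), (41.0308723449707, 101.25430297851562), 81.9812240600586)
blue_cassette 101 [565.3 198.8 158.3] [598.9 192.5 118.6] ((587.836181640625, 195.41668701171875), (40.17352294921875, 102.28169250488281), 81.90287780761719)
```

View pics/s5.png

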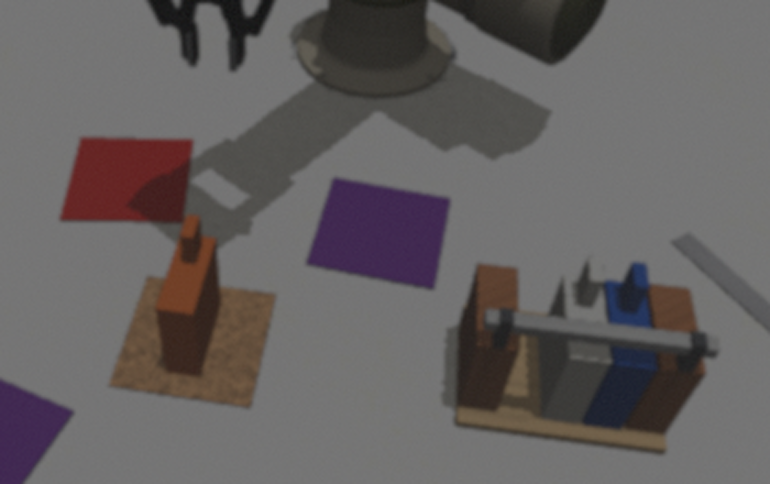

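The orange cassette stands upright in the middle of the cork mat (190,300), and its centre measures (531,-222) against the mat's (530,-221). The white and blue cassettes are unmoved and the gripper is clear, so I'm handing in.

```bash
python3 -c "
from workcell import manip
print(manip.finish_job())"
```

```text
the job is handed in; nothing more can be done
None
```

The orange cassette is out of the rack and standing upright in the middle of the cork mat, released; the blue and white cassettes are still in their places, and I handed the job in at about 17 s of the 42 s allowed (no verdict was returned).

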